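# Snap a push-in glide home in a furniture foot with bench tongs

## Task

The wooden furniture foot lying on the bench has its push-in glide only started. Lay the foot on the rest between the jaws of the bench tongs, against the two stop lugs and in line with the pads, let go of it, then slowly squeeze the two grips together until the resistance peaks and gives and the glide is snapped fully home. Ease off as soon as it has snapped, or the wood will split; let the tongs spring open again and leave the foot lying on the rest, without disturbing the things around.

Things in the scene. Friction and masses are not known exactly. Their poses are not given: they have to be found in the camera images.
- stand: Bench tongs on a fixed stand: plywood board 190 x 160 x 15 mm (x -45 to 145, y +-80), a steel post with scissor-like steel tongs lying level, an aluminium rest between the jaws. Origin: bench top under the pivot; +x from pivot to jaws (grips at -x), z up. Rest: top 43 mm above the bench, x 52 to 98, y +-40. All sizes in mm in this frame.
- jaw_mid (a point): Fixed point at stand x 75, y 0, z 60 mm. The pressing line runs through it along the stand's y, through both pads and the middle of a foot that lies on the rest against the lugs: two stop lugs at the rest's pivot side (y = -32 and +32, 12 mm wide, 12 mm higher than the rest, faces at x = 58). The fingers have room between and behind the lugs.
- pivot (a point): On the tongs' pivot axis, 60 mm above the bench; the bolt head ends 78 mm above the bench.
- tong_a (a joint): Angle (rad) of tong a: grip on the stand's +y side, jaw on its -y side with a fixed rubber dome pad, tip at y = -54 mm when open. 0 = open; grows to at most 0.20 as the grip moves in. A weak spring (about 1 N at the grip) opens it. Each tong swings by itself on the common pivot.
- tong_b (a joint): Angle (rad) of tong b, mirror of tong a: grip on the -y side, jaw on the +y side. Its dome pad sits on a stiff screw left anywhere within 8 mm: open, its tip stands at y = +52 to +60 mm. So how far the grips must close before the jaws meet the foot, and before the glide is home, differs each time.
- grip_a (a point): Where to squeeze: on the axis of tong a's grip, 110 mm behind the pivot (stand x = -110), open at y = +27.5, z = 60 mm. The grip is a black round sleeve, 14 mm diameter, nearly along the stand's x from 60 to 150 mm behind the pivot, only the bench below. Over their outsides the two grips measure 69 mm open, about 36 to 50 mm when the glide is home.
- grip_b (a point): The same point on tong b's grip, on the -y side.
- foot: Furniture foot: square wooden block 34 x 34 x 85 mm, about 0.13 kg, lying on its side. Origin on its underside below the middle of the wood; x along its length towards the glide (wood x -42.5 to 42.5 mm), z up. Either end may face either jaw. It splits if the tongs press it with more than 38 N (about 29 N on each grip at the marked points).
- foot_mid (a point): Centre of the wooden block, 17 mm above its underside.
- glide (a joint): How far (m) the glide is in: 0 = started, 6.5 mm proud; 0.0065 = home, disc flat on the wood. A grey nylon disc, 27 mm across, 6 mm thick, on a steel stem with a spring ring. The force rises to about 25 N at the pads (18 to 23 N on each grip) some 2 to 3 mm in, more if squeezed fast, then falls; past 4.6 mm the glide snaps home by itself and stays.
- glide_face (a point): Middle of the glide's outer face: 55.5 mm from the foot's middle when started (the whole foot is then 98 mm long), 49 mm when home.
- done_foot: Bystander: a finished foot, 91 mm tall, standing on its glide. Origin at its underside.
- wax_tin: Bystander: small round tin, 47 mm across, 28 mm high.
- offcut: Bystander: square wooden offcut 30 x 115 x 30 mm.

How it is judged:
By the outcome, as a careful person would: the job done as asked, in the order asked, and still so for the second after the job is handed in, with the robot touching nothing.
It also fails if it takes over 64 s, if anything falls off the work surface, if the arm or the gripper's body presses on something with over 40 N, if the wrist force passes 120 N, or if a joint passes its speed limit or range.

## Robot

A 6-joint arm with a two-finger parallel gripper is mounted at the origin on the work surface; the furniture and walls round the work are solid. World frame = base frame: x ahead of the robot, y to its left, z up, the work surface at z = 0. Lengths are in mm, angles in rad, forces in N, time in s.
With the tool pointing down it reaches from about 375 to 975 mm from the base axis. Payload 3.8 kg.
Tool frame: the origin (TCP) lies midway between the tips of the shut fingers; the grasp point (between the pads) lies 19 mm behind it; z points along the fingers, y is the line along which they close (so a half turn about z gives the same grasp; the last joint's range is limited). The gripper opens to 85 mm and grips with 20 to 120 N. Pads are 22 mm wide; open, the fingers measure 114 mm over their backs; the gripper's body (76 mm by 85 mm) begins 54 mm behind the grasp point. The pads swing forward as they close: fully open they stand 13 mm farther back than shut.
Start: joints at [-1.156, 0.264, 1.604, -0, 1.274, -0.037], TCP at [294.689, -607.269, 231.28] pointing down, gripper open.
Joint ranges: [-2.63, 2.63], [-0.94, 2.18], [0.31, 2.57], [-1.31, 4.45], [0, 2.66], [-2.55, 2.55]. Speed limits (rad/s): [2.57, 2.57, 3.14, 3.14, 3.14, 3.14].

## Interface

Orientations are given as a unit quaternion [x, y, z, w].
In Python, from bench import bot, optics, workorder gives the robot as it stands (bot), with the cameras (optics) and the job (workorder).
- The arm moves only by the shell command python3 nudge.py 'ROWS' [OPENING]. ROWS is one flat JSON list of numbers that holds 1 to 10 rows one after another, with no inner brackets; each row has 6 numbers: dx, dy, dz in mm, then a rotation vector rx, ry, rz in rad; each row shifts and turns the commanded pose from where the row before left it, along the tool's axes as they then stand; what a row does not reach is not made up. A row lasts 1/10 s, in which the tool goes at most 50 mm and 0.15 rad, less where a joint would pass 70% of its speed; a pose out of reach is approached as far as the arm can. OPENING is the finger opening in mm, set as the command begins (- or left out keeps the last). The fingers move at their own pace and stop on an object; the grip force is fixed at half the most. Time passes only in rows, so rows that do not move let the fingers close. It prints the time, the measured TCP pose, the force, the opening and the grip force at its end. Input that does not fit is refused with a message, and nothing moves.
- bot.observe(): the state, without advancing time (a new reading comes with each control period).
- optics.read_camera(name): name is "side" or "top"; returns a dict with "frame" (384x512x3 uint8, red, green, blue), "K" (3x3 intrinsics, pixels), "D" ([k1, k2, p1, p2, k3] as OpenCV has them; the pictures are not rectified), "origin" and "rotation" of the camera in the world. Camera axes: x right, y up, looking along -z (the intrinsics and any distortion apply to the point x, -y, -z); pixel columns grow to the right and rows downward; lengths in mm; the calibration is good to about 2 mm. A picture is of the moment at which its call begins. There is no depth.
- workorder.sign_off(): hands the job in; it is judged then, once.
The state is a dict: "t": time; "joints": joint angles; "qvel": joint speeds; "joint_torque": joint torques, N m; "ee_pos": TCP position; "tcp_rot": TCP orientation; "ft_force": force on the tool from outside, world axes, zero at the start; "ft_torque": the same for the moment, N m; "opening": finger opening in mm; "grip_force": force on a finger pad.
Only numpy, scipy, OpenCV 4.12 (cv2) and the standard library are available. Lean on these libraries where they do the work, as an engineer would, in place of code of your own. Each camera call takes 0.05 s, during which the arm holds its last target. There are 200 camera calls.

## Working session

There is one attempt and no reset: what is moved stays moved. The work goes in short steps, Python scripts to look and compute and a shell command to move; the robot and the scene stay as the last step left them, time stands still between calls to the robot, and variables do not carry over. Pictures are saved under pics/ and viewed, at most 10 in all, crops included, and the job is handed in when it is done.

```bash
ls; mkdir -p pics
python3 - <<'E'
from bench import bot, optics, workorder
import cv2,numpy as np,pickle
s=bot.observe();print({k:np.round(v,3).tolist() for k,v in s.items()})
d={}
for n in("top","side"):
    c=optics.read_camera(n);d[n]=c;cv2.imwrite(f"pics/{n}0.png",c["frame"][:,:,::-1]);print(n,c["K"],c["D"],c["origin"],c["rotation"])
pickle.dump(d,open("c0.pkl","wb"))
E
```

```text
bench.py
nudge.py
pics
{'t': 0.0, 'joints': [-1.156, 0.265, 1.605, 0.0, 1.274, -0.037], 'qvel': [0.0, 0.001, -0.0, -0.0, 0.001, -0.0], 'joint_torque': [0.001, -51.512, -36.732, -0.0, 0.013, 0.0], 'ee_pos': [294.415, -606.604, 229.925], 'tcp_rot': [0.975, 0.224, -0.0, -0.001], 'ft_force': [-0.915, -0.457, -0.566], 'ft_torque': [0.021, -0.02, -0.016], 'grip_force': 0.0, 'opening': 85.779}
top [[377.98695299   0.         246.67080821]
 [  0.         377.98695299 188.22978039]
 [  0.           0.           1.        ]] [0.01543803 0.         0.         0.         0.        ] [ 342.99088134   36.00940055 1104.96547403] [-0.06068696  0.050658    0.70960635 -0.70014976]
side [[441.65197929   0.         248.9113263 ]
 [  0.         441.65197929 191.80518215]
 [  0.           0.           1.        ]] [0.01805234 0.         0.         0.         0.        ] [-36.34842708 914.66167333 644.1257855 ] [-0.13372984  0.48612191  0.83051507 -0.2367415 ]
```

View pics/top0.png

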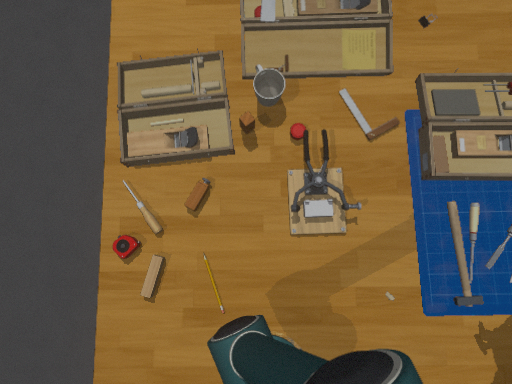

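View pics/side0.png

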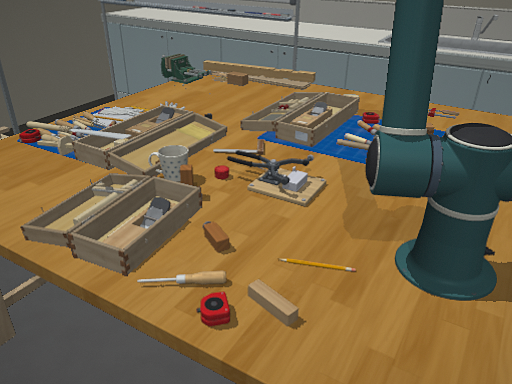

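The top view shows the foot at about (198,195), tongs with pivot near (318,185), the jaws facing the robot and the grips facing away. The red tin is at (298,131) beside a grip, and the done foot is at (247,122).

```bash
cat > h.py <<'E'
import numpy as np,cv2,pickle
from scipy.spatial.transform import Rotation as R
F=np.diag([1,-1,-1.])
def ray(c,uv):
    p=cv2.undistortPoints(np.array(uv,float).reshape(-1,1,2),np.array(c["K"]),np.array(c["D"])).reshape(-1,2)
    d=np.c_[p[:,0],-p[:,1],-np.ones(len(p))]
    return np.array(c["origin"]),R.from_quat(c["rotation"]).apply(d)
def plane(c,uv,z):
    o,d=ray(c,uv);return o+d*((z-o[2])/d[:,2])[:,None]
def proj(c,P):
    q=R.from_quat(c["rotation"]).inv().apply(np.atleast_2d(P)-np.array(c["origin"]))
    q=q@F
    return cv2.projectPoints(q.reshape(-1,1,3),np.zeros(3),np.zeros(3),np.array(c["K"]),np.array(c["D"]))[0].reshape(-1,2)
def tri(c1,u1,c2,u2):
    o1,d1=ray(c1,u1);o2,d2=ray(c2,u2);d1,d2=d1[0],d2[0]
    a=np.linalg.lstsq(np.c_[d1,-d2],o2-o1,rcond=None)[0]
    p,q=o1+a[0]*d1,o2+a[1]*d2
    return (p+q)/2,np.linalg.norm(p-q)
E
python3 - <<'E'
from h import *
d=pickle.load(open("c0.pkl","rb"))
t=d["top"]["frame"][:,:,::-1];s=d["side"]["frame"][:,:,::-1]
def crop(im,x,y,w,h,k):return cv2.resize(im[y:y+h,x:x+w],None,fx=k,fy=k,interpolation=cv2.INTER_CUBIC)
a=crop(t,280,120,90,120,5);b=crop(t,175,165,50,60,10)[:600,:350*1]
b=crop(t,180,165,35,60,10)
cv2.imwrite("pics/t1.png",np.hstack([a,b[:600]]))
a=crop(s,205,140,130,65,6);b=crop(s,195,215,130,35,6)
cv2.imwrite("pics/s1.png",np.vstack([a,b])[:600])
c=d["top"]
print(proj(d["side"],[[c0[0],c0[1],0] for c0 in plane(c,[(318,185),(298,131)],0)]))
print(plane(c,[(318,185),(298,131),(198,195),(247,122)],[60,28,34,91]))
E
```

```text
[[274.24828128 181.07193312]
 [220.27781032 174.55238319]]
[[ 515.41459665 -149.52910798   60.        ]
 [ 682.89496121 -103.13428526   28.        ]
 [ 495.72578069  189.93171698   34.        ]
 [ 691.52740902   46.23813091   91.        ]]
```

View pics/t1.png

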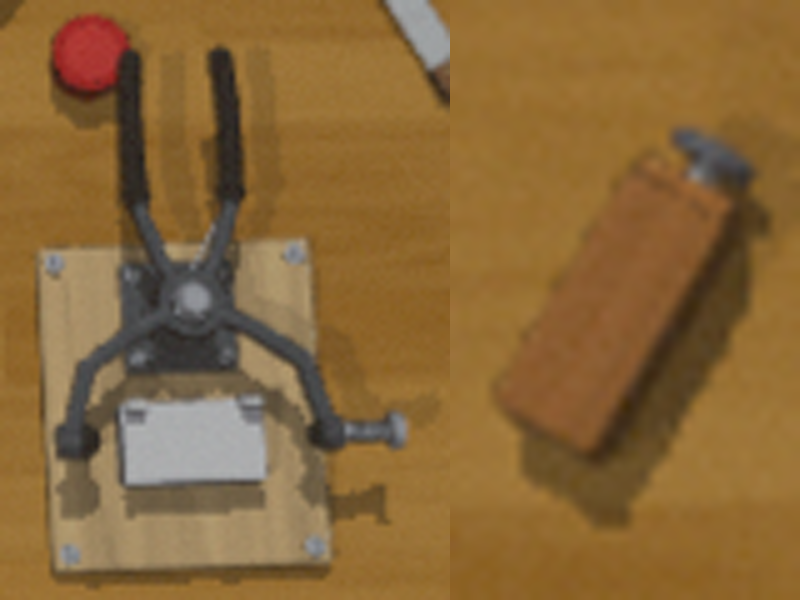

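View pics/s1.png

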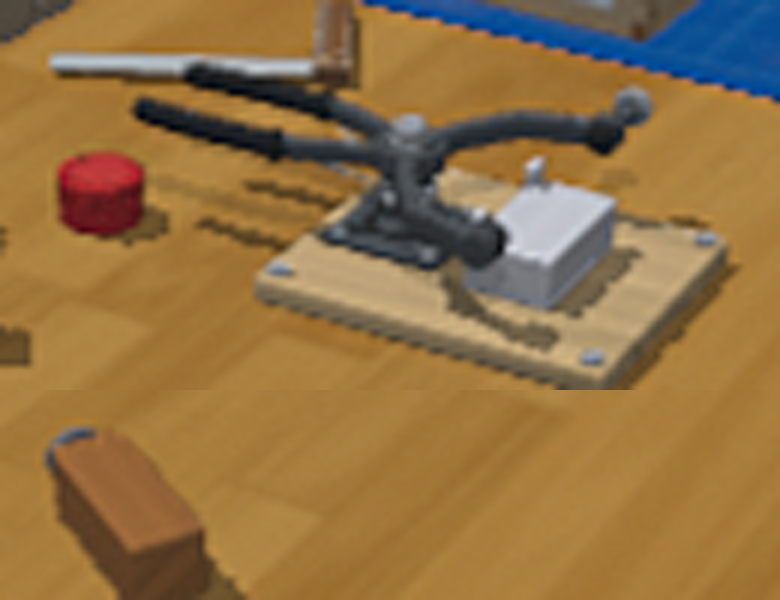

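The close-ups show the foot with its glide towards upper right in the top view, and tongs with the screw pad on the right, which is stand +y. I'll fit the poses from the corners I picked.

```bash
cat > m.py <<'E'
from h import *
from scipy.optimize import least_squares as ls
d=pickle.load(open("c0.pkl","rb"));T,S=d["top"],d["side"]
ct=lambda p:[(280+(x+.5)/5-.5,120+(y+.5)/5-.5) for x,y in p]
cf=lambda p:[(180+(x-450+.5)/10-.5,165+(y+.5)/10-.5) for x,y in p]
cs=lambda p:[(205+(x+.5)/6-.5,140+(y+.5)/6-.5) for x,y in p]
cs2=lambda p:[(195+(x+.5)/6-.5,215+(y-390+.5)/6-.5) for x,y in p]
def fit(obs,x0):
    def W(p,q):
        c,s=np.cos(p[2]),np.sin(p[2]);q=np.array(q,float);return np.c_[p[0]+c*q[:,0]-s*q[:,1],p[1]+s*q[:,0]+c*q[:,1],q[:,2]]
    f=lambda p:np.concatenate([(proj(c,W(p,q))-np.array(u)).ravel() for c,u,q in obs])
    r=ls(f,x0,loss="soft_l1",x_scale=[10,10,.1]);return r.x,f(r.x).reshape(-1,2)
st=[(T,ct([(38,250),(308,240),(330,570),(55,572)]),[(-45,-80,15),(-45,80,15),(145,80,15),(145,-80,15)]),
(T,ct([(120,403),(262,397),(266,480),(124,486),(192,298)]),[(52,-40,43),(52,40,43),(98,40,43),(98,-40,43),(0,0,78)]),]
ss=[(S,cs([(605,375),(728,240),(255,283),(548,272),(615,203),(472,255)]),[(145,-80,15),(145,80,15),(-45,-80,15),(98,-40,43),(98,40,43),(52,-40,43)])]
np.set_printoptions(precision=2,suppress=True)
if __name__=="__main__":
    x0=[515,-150,np.pi]
    for o in(st,ss,st+ss):
        x,r=fit(o,x0);print("stand",x,np.degrees(x[2]));print(r.T)
    # pixel masks for the foot
    ft=[(T,cf([(640,160),(735,205),(590,452),(500,395)]),[(42.5,17,34),(42.5,-17,34),(-42.5,-17,34),(-42.5,17,34)])]
    fs=[(S,cs2([(205,530),(132,555),(55,452),(110,430)]),[(-42.5,-17,34),(-42.5,17,34),(42.5,17,34),(42.5,-17,34)])]
    for o in(ft,fs,ft+fs):
        x,r=fit(o,[495,190,-.5]);print("foot",x,np.degrees(x[2]));print(r.T)
E
python3 m.py
cat > go.py <<'E'
import sys
from bench import bot, optics, workorder
from h import *
# go.py x y z yawY_deg : delta in present tool axes
s=bot.observe();r=R.from_quat(s["tcp_rot"]);p=np.array(s["ee_pos"])
x,y,z,w=map(float,sys.argv[1:5]);w=np.radians(w)
t=R.from_matrix(np.c_[[-np.sin(w),np.cos(w),0],[np.cos(w),np.sin(w),0],[0,0,-1.]].astype(float)*np.array([1,1,1]))
M=t.as_matrix();M[:,0]=np.cross(M[:,1],M[:,2]);t=R.from_matrix(M)
print("t",round(s["t"],2),"p",np.round(p,1),"F",np.round(s["ft_force"],1),"op",round(s["opening"],1),"grip",round(s["grip_force"],1),"j6",round(s["joints"][5],2))
print("d_tool",np.round(r.inv().apply(np.array([x,y,z])-p),1),"rotvec",np.round((r.inv()*t).as_rotvec(),3))
E
python3 go.py 496 196 230 60
```

```text
t 0.1 p [ 294.4 -606.7  230.1] F [ 0.3 -0.2 -0.4] op 85.2 grip 0.0 j6 -0.04
d_tool [ 531.8 -634.1    1.4] rotvec [-1.000e-03 -2.000e-03 -2.166e+00]
```

```bash
python3 nudge.py '[29.5,-35.2,0,0,0,0,29.5,-35.2,0,0,0,0,29.5,-35.2,0,0,0,0,29.5,-35.2,0,0,0,0,29.5,-35.2,0,0,0,0,29.5,-35.2,0,0,0,0,29.5,-35.2,0,0,0,0,29.5,-35.2,0,0,0,0,29.5,-35.2,0,0,0,0]'
python3 nudge.py '[29.5,-35.2,0,0,0,0,29.5,-35.2,0,0,0,0,29.5,-35.2,0,0,0,0,29.5,-35.2,0,0,0,0,29.5,-35.2,0,0,0,0,29.5,-35.2,0,0,0,0,29.5,-35.2,0,0,0,0,29.5,-35.2,0,0,0,0,29.5,-35.2,0,0,0,0]'
python3 nudge.py '[0,0,0,0,0,-0.145,0,0,0,0,0,-0.145,0,0,0,0,0,-0.145,0,0,0,0,0,-0.145,0,0,0,0,0,-0.145,0,0,0,0,0,-0.145,0,0,0,0,0,-0.145,0,0,0,0,0,-0.145,0,0,0,0,0,-0.145,0,0,0,0,0,-0.145]'
python3 nudge.py '[0,0,0,0,0,-0.145,0,0,0,0,0,-0.145,0,0,0,0,0,-0.145,0,0,0,0,0,-0.145,0,0,0,0,0,-0.145,0,0,0,0,0,0]'
python3 go.py 496 196 100 60
```

```text
t: 1.0
ee_pos: [395.0, -204.4, 231.0]
tcp_rot: [0.975, 0.224, -0.0, -0.0]
ft_force: [0.6, 1.0, 0.3]
opening: 85.5
grip_force: 0.0
t: 1.9
ee_pos: [495.6, 196.5, 230.9]
tcp_rot: [0.975, 0.224, -0.0, 0.0]
ft_force: [0.6, 0.0, 0.0]
opening: 85.6
grip_force: 0.0
t: 2.9
ee_pos: [495.4, 194.5, 230.7]
tcp_rot: [0.579, 0.816, -0.0, -0.0]
ft_force: [-0.4, -0.1, 0.2]
opening: 85.1
grip_force: 0.0
t: 3.5
ee_pos: [495.4, 194.5, 230.7]
tcp_rot: [0.254, 0.967, -0.0, -0.0]
ft_force: [1.1, 0.3, -0.2]
opening: 85.4
grip_force: 0.0
t 3.5 p [495.4 194.5 230.7] F [ 1.1  0.3 -0.2] op 85.4 grip 0.0 j6 -0.73
d_tool [1.000e-01 1.700e+00 1.307e+02] rotvec [-0.001 -0.001  0.009]
```

```bash
python3 nudge.py '[0,2,45,0,0,0,0,0,45,0,0,0,0,0,45,0,0,0,0,0,45,0,0,0,0,0,25,0,0,0,0,0,15,0,0,0,0,0,0,0,0,0]'
python3 nudge.py '[0,0,0,0,0,0,0,0,0,0,0,0,0,0,0,0,0,0,0,0,0,0,0,0,0,0,0,0,0,0,0,0,0,0,0,0,0,0,0,0,0,0,0,0,0,0,0,0]' 25
```

```text
t: 4.2
ee_pos: [494.8, 195.6, 9.0]
tcp_rot: [0.256, 0.967, -0.001, -0.002]
ft_force: [-0.6, 0.3, -0.9]
opening: 85.6
grip_force: 0.0
t: 5.0
ee_pos: [498.4, 196.9, 13.2]
tcp_rot: [0.255, 0.967, 0.001, 0.001]
ft_force: [-0.2, 0.4, 7.3]
opening: 32.7
grip_force: 62.4
```

```bash
python3 nudge.py '[0,0,-20,0,0,0,0,0,-40,0,0,0,0,0,-40,0,0,0,0,0,-40,0,0,0,0,0,0,0,0,0]'
python3 - <<'E'
from m import *
from bench import bot, optics, workorder
d1={n:optics.read_camera(n) for n in("top","side")};pickle.dump(d1,open("c1.pkl","wb"))
im=T["frame"]
hsv=cv2.cvtColor(im,cv2.COLOR_RGB2HSV)
roi=np.zeros(im.shape[:2],np.uint8);roi[190:225,295:345]=1
m=((hsv[...,1]<40)&(hsv[...,2]>150)&(roi>0)).astype(np.uint8)
up=cv2.resize(m*255,None,fx=1,fy=1)
c=max(cv2.findContours(m,0,2)[0],key=cv2.contourArea)
print("rest",cv2.minAreaRect(c),m.sum())
b=cv2.boxPoints(cv2.minAreaRect(c));P=plane(T,b,43);print(P)
# subpixel line fits to far edges: intensity transition of saturation
sat=cv2.resize(hsv[...,1],None,fx=8,fy=8,interpolation=cv2.INTER_CUBIC)
m8=((sat<60).astype(np.uint8))*cv2.resize(roi,None,fx=8,fy=8,interpolation=0)
v8=cv2.resize(hsv[...,2],None,fx=8,fy=8,interpolation=cv2.INTER_CUBIC)
m8&=(v8>140).astype(np.uint8)
m8=cv2.morphologyEx(m8,cv2.MORPH_OPEN,np.ones((25,25),np.uint8))
c=max(cv2.findContours(m8,0,1)[0],key=cv2.contourArea)
r=cv2.minAreaRect(c);b=(cv2.boxPoints(r)+.5)/8-.5;P=plane(T,b,43);print(r,b);print(P, P.mean(0))
for i in range(4):print(np.linalg.norm(P[i]-P[i-1]),np.degrees(np.arctan2(*(P[i]-P[i-1])[1::-1])))
cv2.imwrite("pics/dbg.png",m8*255)
# top & side pics of the held foot
a=d1["top"]["frame"][150:250,150:350,::-1];s=d1["side"]["frame"]
q=proj(d1["side"],np.array(bot.observe()["ee_pos"]))[0].astype(int);print(q)
s=s[max(0,q[1]-50):q[1]+50,max(0,q[0]-100):q[0]+100,::-1]
z=lambda i:cv2.resize(i,(600,300),interpolation=cv2.INTER_CUBIC)
cv2.imwrite("pics/held.png",np.vstack([z(a),z(s)]))
E
```

```text
t: 5.5
ee_pos: [501.3, 197.9, 158.4]
tcp_rot: [0.255, 0.967, 0.004, 0.005]
ft_force: [1.3, -0.5, -0.2]
opening: 32.4
grip_force: 61.5
rest ((318.5, 208.0), (16.0, 27.0), 90.0) 402
[[ 475.84 -114.19   43.  ]
 [ 474.78 -190.06   43.  ]
 [ 429.67 -187.9    43.  ]
 [ 430.65 -112.54   43.  ]]
((2553.0302734375, 1663.5596923828125), (130.7833709716797, 227.1833953857422), 87.5559310913086) [[304.16 199.95]
 [332.53 198.74]
 [333.23 215.07]
 [304.85 216.28]]
[[ 476.03 -111.82   43.  ]
 [ 478.35 -191.72   43.  ]
 [ 432.24 -191.44   43.  ]
 [ 429.88 -112.1    43.  ]] [ 454.12 -151.77   43.  ]
46.15374416604713 0.34250483583947183
79.92694509801022 -88.33249595872526
46.12056814226098 179.6611717591585
79.37951941675658 91.70295054856045
[212 187]
```

View pics/held.png

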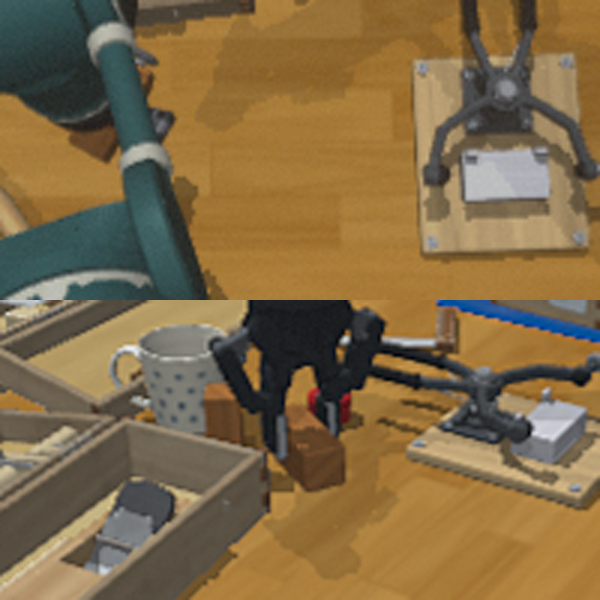

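The lower picture shows the foot held level between the fingers, with its wood end at about (320,470). In the upper picture the arm hides part of it. Next I'll carry it to the stand.

```bash
python3 go.py 450 -146 130 1.2; python3 nudge.py '[0,0,0,0,0,0.146,0,0,0,0,0,0.146,0,0,0,0,0,0.146,0,0,0,0,0,0.146,0,0,0,0,0,0.146,0,0,0,0,0,0.146,0,0,0,0,0,0.146,0,0,0,0,0,0]'; python3 go.py 450 -146 130 1.2
```

```text
t 5.6 p [497.5 196.6 152.7] F [-0.9  0.  -1.8] op 32.7 grip 61.5 j6 -0.73
d_tool [-127.3 -321.6   22.2] rotvec [3.000e-03 1.000e-03 1.035e+00]
t: 6.4
ee_pos: [494.9, 195.7, 148.6]
tcp_rot: [0.695, 0.719, -0.002, -0.001]
ft_force: [0.1, -0.4, -1.1]
opening: 32.7
grip_force: 61.3
t 6.4 p [494.9 195.7 148.6] F [ 0.1 -0.4 -1.1] op 32.7 grip 61.3 j6 0.3
d_tool [-340.   -56.3   19.4] rotvec [-0.005  0.001  0.013]
```

```bash
python3 nudge.py '[-42.5,-7,2,0,0,0.013,-42.5,-7,2,0,0,0,-42.5,-7,2,0,0,0,-42.5,-7,2,0,0,0,-42.5,-7,2,0,0,0,-42.5,-7,3,0,0,0,-42.5,-7,3,0,0,0,-42.5,-7,3,0,0,0,0,0,0,0,0,0,0,0,0,0,0,0]'; python3 go.py 450 -146 100 1.2
python3 - <<'E'
from h import *
from bench import bot, optics, workorder
d1={n:optics.read_camera(n) for n in("top","side")};pickle.dump(d1,open("c2.pkl","wb"))
a=d1["top"]["frame"][150:250,260:380,::-1];s=d1["side"]["frame"][120:220,225:345,::-1]
z=lambda i:cv2.resize(i,(480,400),interpolation=cv2.INTER_CUBIC)[:400]
cv2.imwrite("pics/hov.png",np.hstack([cv2.resize(a,(400,333),interpolation=2),cv2.resize(s,(400,333),interpolation=2)]))
E
```

```text
t: 7.4
ee_pos: [447.2, -145.3, 130.9]
tcp_rot: [0.7, 0.714, -0.0, -0.001]
ft_force: [0.3, 0.9, -1.5]
opening: 32.8
grip_force: 61.3
t 7.4 p [ 447.2 -145.3  130.9] F [ 0.3  0.9 -1.5] op 32.8 grip 61.3 j6 -0.39
d_tool [-0.8  2.9 30.9] rotvec [-0.002 -0.001 -0.   ]
```

View pics/hov.png

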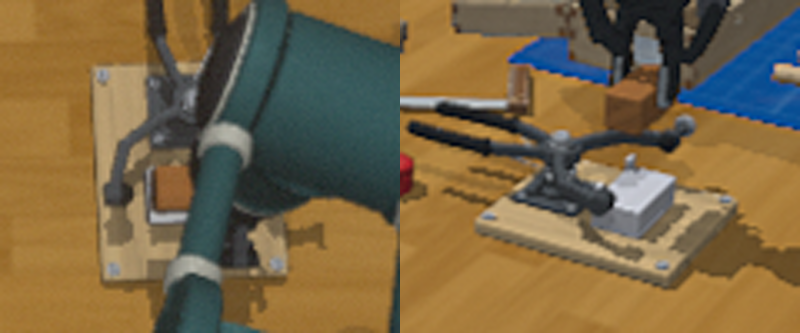

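In the top half the wood end shows at crop (156-190, 166-210) above the rest. In the side half the end face is at (608-655, 80-130).

Run:
```python
from h import *
d=pickle.load(open("c2.pkl","rb"));T,S=d["top"],d["side"]
im=cv2.resize(T["frame"],None,fx=8,fy=8,interpolation=2)
h=cv2.cvtColor(im,cv2.COLOR_RGB2HSV)
r=np.zeros(h.shape[:2],bool);r[190*8:218*8,300*8:330*8]=1
m=((h[...,1]>120)&(h[...,0]<16)&(h[...,2]>60)&r).astype(np.uint8)
m=cv2.morphologyEx(m,cv2.MORPH_OPEN,np.ones((17,17)))
c=max(cv2.findContours(m,0,1)[0],key=cv2.contourArea).reshape(-1,2)
print("bbox",(c.min(0)+.5)/8-.5,(c.max(0)+.5)/8-.5)
ys=np.arange(int(c[:,1].min())+30,int(c[:,1].max())-30,8)
L=[(np.flatnonzero(m[y])[0]/8-.5,(y+.5)/8-.5) for y in ys]
for z in(148,153,158):
    P=plane(T,L,z);print(z,"end y",np.median(P[:,1]),"slope deg",np.degrees(np.polyfit(P[:,0],P[:,1],1)[0]))
    xs=[(np.median([l[0] for l in L])+3,(v+.5)/8-.5) for v in(c[:,1].min(),c[:,1].max())]
    print("x edges",plane(T,xs,z)[:,0])
# side: end-face corners of the wood (crop picks)
q=lambda p:[(225+(x-400+.5)/3.333-.5,120+(y+.5)/3.333-.5) for x,y in p]
# end face lies at y = ye ; intersect rays with that plane
o,dd=ray(S,q([(608,90),(648,97),(607,124),(648,131)]))
for ye in(-106,-103,-100):print(ye,o+dd*((ye-o[1])/dd[:,1])[:,None])
```

```text
bbox [305.9375 199.3125] [317.3125 212.4375]
148 end y -101.28811300783156 slope deg -0.27984064646563067
x edges [464.32768589 430.87181979]
153 end y -100.57075424578356 slope deg -0.27984064646565804
x edges [463.69371942 430.41265517]
158 end y -99.85339548373555 slope deg -0.2798406464657527
x edges [463.05975295 429.95349054]
-106 [[ 461.39755503 -106.          150.93639908]
 [ 424.68420336 -106.          153.33378675]
 [ 460.58220152 -106.          120.00146323]
 [ 422.53781712 -106.          123.1116236 ]]
-103 [[ 459.93454532 -103.          152.38601574]
 [ 423.32910409 -103.          154.77635684]
 [ 459.12158834 -103.          121.542006  ]
 [ 421.18902666 -103.          124.64302478]]
-100 [[ 458.4715356  -100.          153.83563239]
 [ 421.97400481 -100.          156.21892692]
 [ 457.66097517 -100.          123.08254878]
 [ 419.84023619 -100.          126.17442595]]
```

```bash
python3 nudge.py '[-2.5,3,10,0,0,0,0,0,20,0,0,0,0,0,15,0,0,0,0,0,10,0,0,0,0,0,0,0,0,0,0,0,0,0,0,0]'; python3 go.py 450 -147.9 60 1.2
python3 - <<'E'
from h import *
from bench import bot, optics, workorder
d1={n:optics.read_camera(n) for n in("top","side")};pickle.dump(d1,open("c3.pkl","wb"))
a=d1["top"]["frame"][150:250,260:380,::-1];s=d1["side"]["frame"][120:220,225:345,::-1]
cv2.imwrite("pics/low.png",np.hstack([cv2.resize(a,(400,333),interpolation=2),cv2.resize(s,(400,333),interpolation=2)]))
E
```

```text
t: 8.1
ee_pos: [451.7, -146.8, 77.2]
tcp_rot: [0.699, 0.715, -0.0, -0.0]
ft_force: [0.1, -0.1, -1.3]
opening: 32.8
grip_force: 61.3
t 8.1 p [ 451.7 -146.8   77.2] F [ 0.1 -0.1 -1.3] op 32.8 grip 61.3 j6 -0.39
d_tool [-1.1 -1.8 17.2] rotvec [-0.    -0.     0.001]
```

View pics/low.png

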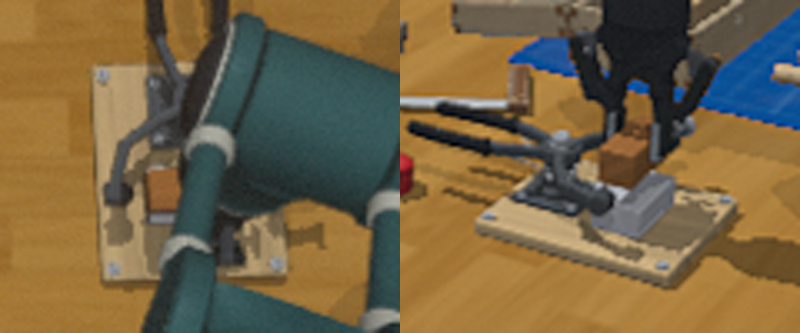

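The wood end is at crop (148,187) in the top half, just right of jaw a's pad (about 133). The side half shows the foot hovering over the rest.

Run:
```python
from h import *
d=pickle.load(open("c3.pkl","rb"));T,S=d["top"],d["side"]
im=cv2.resize(T["frame"],None,fx=8,fy=8,interpolation=2)
h=cv2.cvtColor(im,cv2.COLOR_RGB2HSV)
r=np.zeros(h.shape[:2],bool);r[190*8:218*8,302*8:325*8]=1
m=((h[...,1]>120)&(h[...,0]<14)&(h[...,2]>60)&r).astype(np.uint8)
m=cv2.morphologyEx(m,cv2.MORPH_OPEN,np.ones((17,17)))
c=max(cv2.findContours(m,0,1)[0],key=cv2.contourArea).reshape(-1,2)
print("bbox",(c.min(0)+.5)/8-.5,(c.max(0)+.5)/8-.5)
ys=np.arange(int(c[:,1].min())+25,int(c[:,1].max())-25,8)
L=[(np.flatnonzero(m[y])[0]/8-.5,(y+.5)/8-.5) for y in ys];print(np.round([l[0] for l in L],1))
P=plane(T,L,101);print("end y",np.median(P[:,1]))
print("x",plane(T,[(307,(v+.5)/8-.5) for v in(c[:,1].min(),c[:,1].max())],101)[:,0])
# jaw a pad: dark pixels at left jaw
g=T["frame"][205,288:306];print(g.tolist());print(plane(T,[(u,205) for u in(294,299,300,301)],60)[:,1])
```

```text
Traceback (most recent call last):
ValueError: max() iterable argument is empty
```

Run:
```python
from h import *
d=pickle.load(open("c3.pkl","rb"));T=d["top"]
for v in(198,202,205,208,211):print(v,T["frame"][v,288:316].tolist())
for z in(60,101):print(z,plane(T,[(u,205) for u in(294,298,300,302,304,306)],z)[:,1])
```

```text
198 [[108, 87, 51], [163, 140, 102], [184, 156, 111], [186, 160, 114], [185, 158, 114], [175, 150, 109], [108, 93, 77], [84, 84, 85], [78, 78, 80], [80, 77, 81], [145, 125, 95], [176, 148, 109], [154, 131, 97], [109, 92, 66], [95, 79, 56], [96, 85, 60], [99, 83, 60], [112, 98, 71], [118, 102, 74], [113, 98, 73], [107, 91, 66], [108, 92, 68], [98, 86, 64], [109, 94, 67], [145, 124, 91], [87, 74, 57], [43, 41, 35], [42, 42, 38]]
202 [[103, 76, 36], [160, 139, 100], [180, 154, 109], [186, 159, 116], [185, 158, 117], [110, 98, 78], [81, 82, 81], [79, 80, 82], [71, 72, 72], [92, 80, 63], [102, 88, 65], [103, 88, 66], [98, 81, 60], [99, 85, 61], [97, 80, 57], [74, 58, 38], [121, 81, 49], [148, 97, 54], [148, 99, 52], [146, 99, 51], [150, 100, 55], [148, 98, 56], [147, 98, 53], [149, 98, 51], [147, 98, 49], [88, 62, 40], [42, 32, 24], [36, 43, 38]]
205 [[131, 97, 50], [162, 137, 100], [172, 148, 109], [106, 95, 77], [73, 68, 67], [80, 81, 82], [78, 75, 78], [78, 78, 82], [55, 50, 50], [46, 41, 34], [73, 65, 50], [91, 77, 56], [115, 99, 71], [151, 127, 95], [126, 103, 76], [81, 60, 41], [110
[... 502 characters left out ...]
0], [145, 96, 51], [148, 99, 55], [146, 95, 47], [142, 94, 53], [77, 65, 53], [46, 64, 62]]
211 [[154, 113, 46], [136, 111, 75], [174, 149, 107], [114, 98, 75], [93, 81, 65], [80, 70, 58], [73, 64, 55], [69, 62, 51], [61, 52, 43], [63, 53, 43], [119, 103, 78], [169, 146, 108], [180, 154, 112], [175, 149, 108], [172, 147, 106], [100, 84, 58], [71, 52, 32], [125, 80, 45], [141, 94, 52], [140, 91, 50], [142, 96, 52], [137, 90, 48], [143, 94, 53], [140, 92, 51], [140, 93, 52], [86, 70, 56], [48, 62, 62], [50, 69, 69]]
60 [ -80.8559556   -91.92280612  -97.45435423 -102.98463258 -108.51362747
 -114.04132519]
101 [ -76.27065616  -86.90329054  -92.21780423  -97.53109799 -102.84315864
 -108.15397302]
```

```bash
python3 nudge.py '[0,-1.5,8,0,0,0,0,0,6,0,0,0,0,0,3,0,0,0,0,0,0,0,0,0]'; python3 nudge.py '[0,0,3,0,0,0,0,0,0,0,0,0]';python3 nudge.py '[0,0,2,0,0,0,0,0,0,0,0,0]'
```

```text
t: 8.6
ee_pos: [449.3, -147.1, 59.5]
tcp_rot: [0.7, 0.714, -0.0, -0.001]
ft_force: [0.4, -0.6, -1.8]
opening: 33.1
grip_force: 61.3
t: 8.8
ee_pos: [449.9, -147.3, 57.0]
tcp_rot: [0.7, 0.714, -0.0, -0.0]
ft_force: [0.0, 0.4, -1.2]
opening: 32.9
grip_force: 61.3
t: 9.0
ee_pos: [450.3, -147.4, 56.2]
tcp_rot: [0.7, 0.714, 0.0, 0.0]
ft_force: [-1.4, 0.7, 4.4]
opening: 32.7
grip_force: 62.1
```

```bash
python3 nudge.py '[0,2,0,0,0,0,0,0,0,0,0,0]'|sed -n '2p;4p'; python3 nudge.py '[0,1.5,0,0,0,0,0,0,0,0,0,0]'|sed -n '2p;4p';python3 nudge.py '[0,1,0,0,0,0,0,0,0,0,0,0]'|sed -n '2p;4p'
```

```text
ee_pos: [452.5, -147.5, 56.2]
ft_force: [-2.8, 0.8, 5.6]
ee_pos: [452.9, -147.5, 56.2]
ft_force: [-6.6, -0.0, 10.0]
ee_pos: [452.9, -147.5, 56.2]
ft_force: [-9.3, -0.4, 12.9]
```

```bash
python3 nudge.py '[0,-1,0,0,0,0,0,0,0,0,0,0,0,0,0,0,0,0,0,0,0,0,0,0]' 48; python3 nudge.py '[0,0,-10,0,0,0,0,0,-25,0,0,0,0,0,-40,0,0,0,0,0,-40,0,0,0,0,0,-15,0,0,0,0,0,0,0,0,0]'; python3 go.py 638 -147.9 185 -88.8
```

```text
t: 10.0
ee_pos: [453.8, -147.2, 55.2]
tcp_rot: [0.7, 0.715, 0.0, 0.0]
ft_force: [-0.1, 0.3, -0.3]
opening: 48.2
grip_force: 0.0
t: 10.6
ee_pos: [456.2, -148.2, 189.6]
tcp_rot: [0.7, 0.715, 0.002, 0.004]
ft_force: [0.5, -0.7, -0.3]
opening: 47.9
grip_force: 0.0
t 10.6 p [ 456.2 -148.2  189.6] F [ 0.5 -0.7 -0.3] op 47.9 grip 0.0 j6 -0.39
d_tool [ -3.5 181.7   5.9] rotvec [ 0.008 -0.003  1.571]
```

Move over the grips and open fully, turning 90° on the spot first.

```bash
python3 nudge.py '[0,36,0,0,0,0,-1,36,0,0,0,0,-1,36,0,0,0,0,-1,36,0,0,0,0,0,37,0,0,0,0,0,0,0,0,0,0]' 85; python3 nudge.py '[0,0,0,0,0,0.145,0,0,0,0,0,0.145,0,0,0,0,0,0.145,0,0,0,0,0,0.145,0,0,0,0,0,0.145,0,0,0,0,0,0.145,0,0,0,0,0,0.145,0,0,0,0,0,0.145,0,0,0,0,0,0.145,0,0,0,0,0,0.145]'; python3 nudge.py '[0,0,0,0,0,0.12,0,0,0,0,0,0,0,0,0,0,0,0]'; python3 go.py 638 -147.9 185 -88.8
python3 - <<'E'
from h import *
from bench import bot, optics, workorder
d1={n:optics.read_camera(n) for n in("top","side")};pickle.dump(d1,open("c4.pkl","wb"))
a=d1["top"]["frame"][120:240,260:380,::-1];s=d1["side"]["frame"][110:230,215:335,::-1]
cv2.imwrite("pics/grips.png",np.hstack([cv2.resize(a,(400,400),interpolation=2),cv2.resize(s,(400,400),interpolation=2)]))
E
```

```text
t: 11.2
ee_pos: [637.4, -146.0, 182.7]
tcp_rot: [0.699, 0.715, 0.0, -0.001]
ft_force: [-1.1, 0.1, 0.3]
opening: 85.0
grip_force: 0.0
t: 12.2
ee_pos: [632.8, -146.2, 183.6]
tcp_rot: [0.998, 0.068, -0.002, -0.0]
ft_force: [0.8, -0.4, -0.2]
opening: 85.0
grip_force: 0.0
t: 12.5
ee_pos: [633.4, -146.3, 184.2]
tcp_rot: [1.0, 0.012, -0.001, -0.0]
ft_force: [-0.6, 0.1, 0.4]
opening: 84.9
grip_force: 0.0
t 12.5 p [ 633.4 -146.3  184.2] F [-0.6  0.1  0.4] op 84.9 grip 0.0 j6 1.28
d_tool [ 4.5  1.7 -0.8] rotvec [-0.001  0.002  0.004]
```

View pics/grips.png

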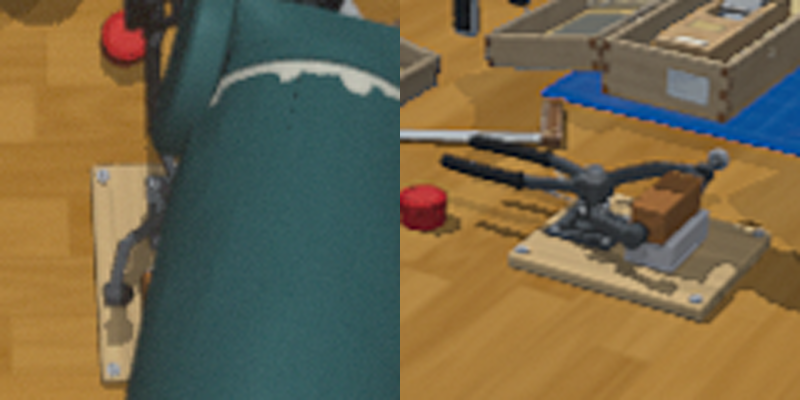

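The right half shows the foot lying flat on the rest against the lugs, with its wood end by jaw a at about (635,235). Both tongs are open.

```bash
python3 - <<'E'
from h import *
d=pickle.load(open("c0.pkl","rb"));T=d["top"]
f=T["frame"].astype(int).sum(2)
for v in(142,146,150):
    row=f[v,295:340];w=np.clip(250-row,0,None)
    a=[(295+np.average(np.arange(a0,a1),weights=w[a0:a1]+1e-6)) for a0,a1 in((5,17),(20,34))]
    print(v,a,plane(T,[(x,v) for x in a],60), row[5:34].tolist())
E
python3 go.py 638 -147.9 44 -88.8
```

```text
142 [np.float64(304.69572109294984), np.float64(325.0615670711531)] [[ 640.00839262 -116.93742853   60.        ]
 [ 639.01132275 -174.65062586   60.        ]] [227, 233, 227, 162, 127, 130, 135, 128, 251, 315, 332, 327, 300, 287, 299, 295, 294, 315, 327, 325, 324, 326, 268, 173, 125, 130, 134, 152, 295]
146 [np.float64(305.6634146309578), np.float64(325.13996618725207)] [[ 628.23533682 -119.25972438   60.        ]
 [ 627.29600693 -174.3577009    60.        ]] [298, 286, 299, 204, 140, 117, 130, 122, 172, 276, 296, 296, 269, 267, 262, 270, 260, 286, 297, 302, 296, 297, 277, 169, 105, 136, 134, 113, 250]
150 [np.float64(305.7848297160713), np.float64(324.86369420752646)] [[ 616.54236486 -119.18054852   60.        ]
 [ 615.63629861 -173.06454436   60.        ]] [291, 302, 300, 207, 133, 124, 131, 118, 141, 273, 301, 298, 263, 261, 272, 278, 275, 266, 287, 299, 234, 208, 208, 147, 119, 122, 131, 123, 173]
t 12.6 p [ 633.9 -146.4  184.7] F [-1.  -0.3 -0.1] op 84.6 grip 0.0 j6 1.28
d_tool [  4.2   1.7 140.7] rotvec [-0.     0.001  0.003]
```

```bash
python3 nudge.py '[4,0,30,0,0,0,0,0,35,0,0,0,0,0,35,0,0,0,0,0,25,0,0,0,0,0,12,0,0,0,0,0,8,0,0,0,0,0,0,0,0,0,0,0,0,0,0,0]'; python3 nudge.py '[0,0,0,0,0,0,0,0,0,0,0,0,0,0,0,0,0,0]' 72
```

```text
t: 13.4
ee_pos: [639.8, -146.7, 41.8]
tcp_rot: [1.0, 0.011, 0.001, 0.0]
ft_force: [0.8, 0.2, 0.4]
opening: 85.1
grip_force: 0.0
t: 13.7
ee_pos: [639.2, -146.5, 41.3]
tcp_rot: [1.0, 0.011, 0.001, 0.0]
ft_force: [-0.5, 0.0, -1.1]
opening: 72.3
grip_force: 0.0
```

```bash
for_() { sed -n '1p;4,6p' | tr '\n' ' '; echo; }
python3 nudge.py '[0,0,0,0,0,0,0,0,0,0,0,0]' 67|for_; python3 nudge.py '[0,0,0,0,0,0,0,0,0,0,0,0]' 64|for_; python3 nudge.py '[0,0,0,0,0,0,0,0,0,0,0,0]' 61|for_; python3 nudge.py '[0,0,0,0,0,0,0,0,0,0,0,0]' 59|for_
```

```text
t: 13.9 ft_force: [0.5, -0.5, 0.4] opening: 67.0 grip_force: 0.7 
t: 14.1 ft_force: [0.3, -0.2, 0.3] opening: 64.1 grip_force: 0.8 
t: 14.3 ft_force: [1.2, -0.2, -0.0] opening: 60.8 grip_force: 1.0 
t: 14.5 ft_force: [1.2, -0.1, 1.0] opening: 59.3 grip_force: 1.1
```

```bash
for_() { sed -n '1p;4,6p' | tr '\n' ' '; echo; }
python3 nudge.py '[0,0,0,0,0,0,0,0,0,0,0,0]' 58|for_; python3 nudge.py '[0,0,0,0,0,0,0,0,0,0,0,0]' 57|for_; python3 nudge.py '[0,0,0,0,0,0,0,0,0,0,0,0]' 56|for_; python3 nudge.py '[0,0,0,0,0,0,0,0,0,0,0,0]' 55|for_;python3 nudge.py '[0,0,0,0,0,0,0,0,0,0,0,0]' 54|for_
```

```text
t: 14.7 ft_force: [0.3, 0.7, 1.4] opening: 57.8 grip_force: 1.1 
t: 14.9 ft_force: [1.4, -0.1, 0.6] opening: 57.0 grip_force: 1.2 
t: 15.1 ft_force: [1.3, 0.5, 0.7] opening: 56.2 grip_force: 1.2 
t: 15.3 ft_force: [0.4, 0.2, 1.9] opening: 54.8 grip_force: 1.2 
t: 15.5 ft_force: [1.1, -0.8, 1.7] opening: 54.2 grip_force: 1.3
```

```bash
for_() { sed -n '1p;4,6p' | tr '\n' ' '; echo; }
python3 nudge.py '[0,0,0,0,0,0,0,0,0,0,0,0]' 53|for_; python3 nudge.py '[0,0,0,0,0,0,0,0,0,0,0,0]' 52|for_; python3 nudge.py '[0,0,0,0,0,0,0,0,0,0,0,0]' 51|for_; python3 nudge.py '[0,0,0,0,0,0,0,0,0,0,0,0]' 50|for_
```

```text
t: 15.7 ft_force: [0.8, 0.9, 1.8] opening: 53.0 grip_force: 1.3 
t: 15.9 ft_force: [0.8, -0.0, 1.8] opening: 52.3 grip_force: 1.3 
t: 16.1 ft_force: [1.6, -0.9, 0.8] opening: 50.8 grip_force: 1.5 
t: 16.3 ft_force: [0.9, -0.8, 2.5] opening: 50.1 grip_force: 1.7
```

```bash
for_() { sed -n '1p;4,6p' | tr '\n' ' '; echo; }
python3 nudge.py '[0,0,0,0,0,0,0,0,0,0,0,0]' 49.5|for_; python3 nudge.py '[0,0,0,0,0,0,0,0,0,0,0,0]' 49|for_; python3 nudge.py '[0,0,0,0,0,0,0,0,0,0,0,0]' 48.5|for_; python3 nudge.py '[0,0,0,0,0,0,0,0,0,0,0,0]' 48|for_
```

```text
t: 16.5 ft_force: [1.3, -1.0, 2.3] opening: 49.6 grip_force: 1.7 
t: 16.7 ft_force: [1.0, -1.0, 2.8] opening: 49.2 grip_force: 1.7 
t: 16.9 ft_force: [1.5, -0.8, 2.4] opening: 48.5 grip_force: 1.9 
t: 17.1 ft_force: [1.3, -1.1, 2.6] opening: 48.3 grip_force: 3.0
```

```bash
for_() { sed -n '1p;4,6p' | tr '\n' ' '; echo; }
python3 nudge.py '[0,0,0,0,0,0,0,0,0,0,0,0]' 47.5|for_; python3 nudge.py '[0,0,0,0,0,0,0,0,0,0,0,0]' 47|for_
```

```text
t: 17.3 ft_force: [1.2, -0.5, 3.8] opening: 47.7 grip_force: 3.9 
t: 17.5 ft_force: [1.5, -0.9, 4.8] opening: 47.1 grip_force: 4.9
```

```bash
for_() { sed -n '1p;4,6p' | tr '\n' ' '; echo; }
python3 nudge.py '[0,0,0,0,0,0,0,0,0,0,0,0]' 46.5|for_; python3 nudge.py '[0,0,0,0,0,0,0,0,0,0,0,0]' 46|for_;python3 nudge.py '[0,0,0,0,0,0,0,0,0,0,0,0]' 45.5|for_
```

```text
t: 17.7 ft_force: [1.1, -0.8, 5.0] opening: 47.0 grip_force: 6.2 
t: 17.9 ft_force: [2.4, -0.6, 6.1] opening: 46.3 grip_force: 7.5 
t: 18.1 ft_force: [0.0, -0.5, 5.6] opening: 45.7 grip_force: 9.1
```

```bash
for_() { sed -n '1p;4,6p' | tr '\n' ' '; echo; }
python3 nudge.py '[0,0,0,0,0,0,0,0,0,0,0,0]' 45|for_; python3 nudge.py '[0,0,0,0,0,0,0,0,0,0,0,0]' 44.5|for_;python3 nudge.py '[0,0,0,0,0,0,0,0,0,0,0,0]' 44|for_
```

```text
t: 18.3 ft_force: [1.7, -0.1, 5.6] opening: 45.1 grip_force: 10.6 
t: 18.5 ft_force: [1.4, -0.6, 6.2] opening: 44.9 grip_force: 12.2 
t: 18.7 ft_force: [1.1, -0.6, 6.9] opening: 44.4 grip_force: 13.7
```

```bash
for_() { sed -n '1p;4,6p' | tr '\n' ' '; echo; }
python3 nudge.py '[0,0,0,0,0,0,0,0,0,0,0,0]' 43.5|for_; python3 nudge.py '[0,0,0,0,0,0,0,0,0,0,0,0]' 43|for_;python3 nudge.py '[0,0,0,0,0,0,0,0,0,0,0,0]' 42.5|for_
```

```text
t: 18.9 ft_force: [1.4, -1.2, 7.2] opening: 44.0 grip_force: 15.9 
t: 19.1 ft_force: [1.6, -0.9, 7.2] opening: 43.6 grip_force: 16.3 
t: 19.3 ft_force: [1.3, -1.2, 7.1] opening: 42.8 grip_force: 18.1
```

```bash
for_() { sed -n '1p;4,6p' | tr '\n' ' '; echo; }
python3 nudge.py '[0,0,0,0,0,0,0,0,0,0,0,0]' 42|for_; python3 nudge.py '[0,0,0,0,0,0,0,0,0,0,0,0]' 41.5|for_
```

```text
t: 19.5 ft_force: [1.9, -1.0, 7.7] opening: 42.2 grip_force: 18.8 
t: 19.7 ft_force: [1.0, -0.6, 7.0] opening: 41.8 grip_force: 18.8
```

Peak reached, about 19 N.

```bash
for_() { sed -n '1p;4,6p' | tr '\n' ' '; echo; }
python3 nudge.py '[0,0,0,0,0,0,0,0,0,0,0,0]' 41|for_; python3 nudge.py '[0,0,0,0,0,0,0,0,0,0,0,0]' 40.5|for_
```

```text
t: 19.9 ft_force: [1.1, -0.7, 8.6] opening: 41.6 grip_force: 18.0 
t: 20.1 ft_force: [1.3, -0.9, 3.0] opening: 40.7 grip_force: 2.0
```

The force fell from 18 to 2 N, so the glide has snapped home. Easing off now.

```bash
python3 nudge.py '[0,0,0,0,0,0,0,0,0,0,0,0,0,0,0,0,0,0]' 52 |tail -2; python3 nudge.py '[0,0,0,0,0,0,0,0,0,0,0,0,0,0,0,0,0,0,0,0,0,0,0,0]' 66|tail -2; python3 nudge.py '[0,0,0,0,0,0,0,0,0,0,0,0,0,0,0,0,0,0,0,0,0,0,0,0,0,0,0,0,0,0]' 85;  python3 nudge.py '[0,0,-10,0,0,0,0,0,-25,0,0,0,0,0,-40,0,0,0,0,0,-40,0,0,0,0,0,-30,0,0,0,0,0,-20,0,0,0,0,0,0,0,0,0]'; python3 nudge.py '[0,45,0,0,0,0,0,45,0,0,0,0,0,45,0,0,0,0,0,45,0,0,0,0,-20,45,0,0,0,0,-40,30,0,0,0,0,0,0,0,0,0,0,0,0,0,0,0,0]'
python3 - <<'E'
from h import *
from bench import bot, optics, workorder
d1={n:optics.read_camera(n) for n in("top","side")};pickle.dump(d1,open("c5.pkl","wb"))
a=d1["top"]["frame"][120:240,260:380,::-1];s=d1["side"]["frame"][110:230,215:335,::-1]
cv2.imwrite("pics/end.png",np.hstack([cv2.resize(a,(400,400),interpolation=2),cv2.resize(s,(400,400),interpolation=2)]))
E
```

```text
opening: 52.1
grip_force: 1.1
opening: 66.2
grip_force: 0.6
t: 21.3
ee_pos: [638.7, -146.4, 40.4]
tcp_rot: [1.0, 0.011, 0.0, 0.0]
ft_force: [-0.1, -0.6, -0.6]
opening: 84.7
grip_force: 0.0
t: 22.0
ee_pos: [641.3, -147.1, 211.0]
tcp_rot: [1.0, 0.011, 0.004, 0.001]
ft_force: [0.0, -0.8, 0.4]
opening: 85.1
grip_force: 0.0
t: 22.8
ee_pos: [582.5, -403.2, 203.6]
tcp_rot: [1.0, 0.009, -0.001, -0.001]
ft_force: [0.4, 0.5, -0.3]
opening: 84.8
grip_force: 0.0
```

View pics/end.png

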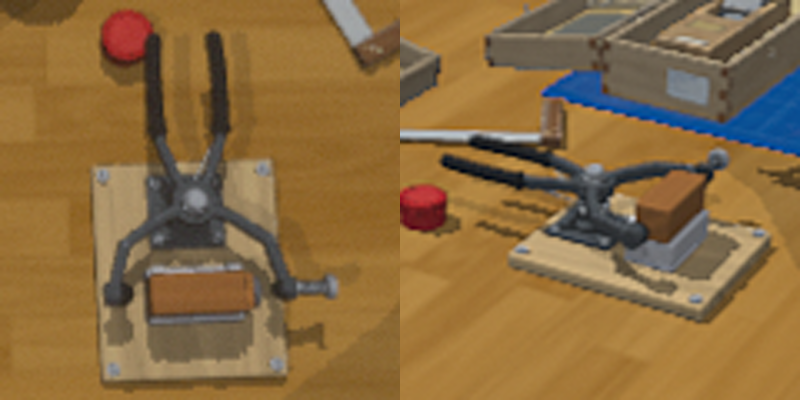

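The foot lies on the rest with its glide flush at crop (252,292). The tongs are open again and the tin is where it was.

```bash
python3 -c "
from bench import bot, optics, workorder
print(workorder.sign_off())"
```

```text
the job is handed in; nothing more can be done
None
```

The glide is snapped home: grip force peaked at about 19 N and dropped to 2 N at the snap. I eased off at once, the tongs sprang open, the foot is lying on the rest, and the job was handed in at about 23 s.

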